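# Dispense the sweets without a clack

## Task

We are on air, so quietly: press the sweet dispenser's lever down with your fingertips so that its spout lid lifts, keep it down until all four gumballs have rolled out into the tray, then let the lever up slowly under your fingers so that the lid eases shut without slamming. Just press, do not grip or force the lever; do not touch the lid or the gumballs, leave the jar, the mouse and the bottle where they are, and finish clear of everything.

Things in the scene. Friction and masses are not known exactly. Their poses are not given: they have to be found in the camera images.
- dispenser: Sweet dispenser (sizes in mm), fixed: white housing, clear hopper 142 x 72 x 208 high (grip on top to 217), grey foot 315 x 104, open white tray in front. Origin: on the desk; -x is its front (sweets come out there), +y the side away from the lever. Spout sill at x = -50, 72 high, 64 wide. Tray: inside x = -86 to -188, y = +-32, floor 17 high, front wall 48 and sides 44 high.
- lid (a joint): Spout lid, an aluminium flap 62 mm wide, 46 tall, hanging in front of the spout from a cross hinge at x = -52 mm, 120 high in the dispenser's frame. Angle in rad: 0 shut, 1.0 wide open, 1.25 at the stop (swings out to the front and up). The lever works it through a steel rod. From about 0.7 a sweet passes freely under it.
- lever (a joint): Hand lever, angle in rad: 0 at rest (up), 0.32 well pressed (lid at 1.0, wide open), 0.39 its hard stop. The lid moves with it, about 3.1 rad of lid per rad of lever. A spring returns it: the pad needs about 2 N to start moving, 4 N at 0.22 and 5 N at 0.32. Nothing damps it: let go, it snaps up and the lid slams.
- lever_pad (a point): Centre of the top of the lever's black pad, the place to press (mm): 40 (dispenser's x) x 44 x 8 thick. At rest at x = -158, y = -70 in the dispenser's frame, 140 above the desk, tipped 9 degrees up at its free end, nothing above it; 79 at lever angle 0.32, 66 at the hard stop. It moves on an arc of 192 radius about lever_pivot, going 10 farther from the hopper.
- lever_pivot (a point): Lever's pivot on the dispenser's side, 80 mm above the desk; the lever turns here about the dispenser's y axis.
- jar: Bystander, loose: glass jar with a metal latch lid, 72 mm diameter, 106 mm high, behind the dispenser. Origin: centre of its underside.
- mouse: Bystander, loose: black computer mouse 104 x 60 x 36 mm, beside the dispenser on the lever side. Origin: centre of its underside.
- cleaner: Bystander, loose: white screen-cleaner bottle with black cap, 38 mm diameter, 115 mm high, beyond the tray. Origin: centre of its underside.
- gumball1: One of four alike loose pale pink gumballs, 24 mm diameter, 11 to 15 g; origin at its centre. All four start in the hopper, two in each of two lanes sloping 15 degrees down to the lid, and roll out by themselves into the tray while the lid is lifted.
- gumball2: One of four alike loose pale pink gumballs, 24 mm diameter, 11 to 15 g; origin at its centre. All four start in the hopper, two in each of two lanes sloping 15 degrees down to the lid, and roll out by themselves into the tray while the lid is lifted.
- gumball3: One of four alike loose pale pink gumballs, 24 mm diameter, 11 to 15 g; origin at its centre. All four start in the hopper, two in each of two lanes sloping 15 degrees down to the lid, and roll out by themselves into the tray while the lid is lifted.
- gumball4: One of four alike loose pale pink gumballs, 24 mm diameter, 11 to 15 g; origin at its centre. All four start in the hopper, two in each of two lanes sloping 15 degrees down to the lid, and roll out by themselves into the tray while the lid is lifted.

How it is judged:
On the way:
1. with the lid lifted, all four gumballs lie in the tray (x of gumball1 in the frame of dispenser between -0.19 and -0.075 m and y of gumball1 in the frame of dispenser between -0.035 and 0.035 m and z of each of gumball1, gumball2, gumball3, gumball4 in the frame of dispenser below 0.05 m and x of gumball2 in the frame of dispenser between -0.19 and -0.075 m and y of gumball2 in the frame of dispenser between -0.035 and 0.035 m and x of gumball3 in the frame of dispenser between -0.19 and -0.075 m and y of gumball3 in the frame of dispenser between -0.035 and 0.035 m and x of gumball4 in the frame of dispenser between -0.19 and -0.075 m and y of gumball4 in the frame of dispenser between -0.035 and 0.035 m and value of joint lid above 0.4 rad), for 0.2 s.
At the end, for the whole second after the job is handed in: All four gumballs at rest in the tray (speed under 0.05 m/s), the lid shut (under 0.06 rad) and the lever up (under 0.03 rad) (x of gumball1 in the frame of dispenser between -0.19 and -0.075 m and y of gumball1 in the frame of dispenser between -0.035 and 0.035 m and z of each of gumball1, gumball2, gumball3, gumball4 in the frame of dispenser below 0.05 m and x of gumball2 in the frame of dispenser between -0.19 and -0.075 m and y of gumball2 in the frame of dispenser between -0.035 and 0.035 m and x of gumball3 in the frame of dispenser between -0.19 and -0.075 m and y of gumball3 in the frame of dispenser between -0.035 and 0.035 m and x of gumball4 in the frame of dispenser between -0.19 and -0.075 m and y of gumball4 in the frame of dispenser between -0.035 and 0.035 m and linear speed of each of gumball1, gumball2, gumball3, gumball4 below 0.05 m/s and value of joint lid below 0.06 rad and value of joint lever below 0.03 rad); the robot touches nothing.
It fails at once if the lid slams: it closes faster than 2 rad/s (velocity of joint lid below -2 rad/s).
It fails at once if the lever is gripped or forced (over 45 N), or worked with something other than the fingers (contact force between the fingers and lever above 45 N or contact force between the arm and lever above 1 N).
It fails at once if the robot touches the lid (contact force between any of the fingers, the arm and lid above 0.5 N).
It fails at once if the robot touches a gumball (contact force between any of the fingers, the arm and gumball1 above 0.2 N or contact force between any of the fingers, the arm and gumball2 above 0.2 N or contact force between any of the fingers, the arm and gumball3 above 0.2 N or contact force between any of the fingers, the arm and gumball4 above 0.2 N).
It fails at once if the jar, the mouse or the bottle is moved more than 10 mm (distance of any of jar, mouse, cleaner from where it was at the start of the episode above 0.01 m).
It also fails if it takes over 40 s, if anything falls off the work surface, if the arm or the gripper's body presses on something with over 40 N, if the wrist force passes 120 N, or if a joint passes its speed limit or range.

## Robot

A 6-joint arm with a two-finger parallel gripper is mounted at the origin on the work surface. World frame = base frame: x ahead of the robot, y to its left, z up, the work surface at z = 0. Lengths are in m, angles in rad, forces in N, time in s.
With the tool pointing down it reaches from about 0.225 to 0.725 m from the base axis. Payload 3.1 kg.
Tool frame: the origin (TCP) lies between the finger pads; the fingertips stand 14 mm ahead of it and the grasp point (between the pads) lies 5 mm behind it; y points along the fingers, x is the direction in which the jaws open and shut, and the axes are right-handed (so a half turn about y gives the same grasp; the last joint's range is limited). The gripper opens to 85 mm and grips with 20 to 120 N. Pads are 22 mm wide; open, the fingers measure 114 mm over their backs; the gripper's body (76 mm by 85 mm) begins 54 mm behind the grasp point. The pads swing forward as they close: fully open they stand 13 mm farther back than shut.
Start: joints at [-1.373, 0.048, 0.099, 1.622, 0, 1.443], TCP at [0.168, -0.497, 0.245] pointing down, gripper open.
Joint ranges: [-2.91, 2.91], [-0.99, 1.94], [-1.21, 1.42], [-2.12, 2.29], [-1.49, 1.47], [-3.14, 3.14]. Speed limits (rad/s): [2.79, 2.79, 3.14, 3.14, 3.14, 3.14].

## Interface

Orientations are given as [roll, pitch, yaw] about the fixed x, y, z axes, in that order (R = Rz(yaw) Ry(pitch) Rx(roll)).
In Python, from cell import manip gives the robot as it stands.
- The arm moves only by the tool move_arm, never from a script. Its argument "commands" is a list of rows, each a list of 3 entries, a list of its own where there are three numbers: the shift along the tool's x, y, z as a fraction of full scale, then the turn about the tool's y as a fraction of full scale, then the closure, from -1 (fully open) to 1 (shut). A call has 1 to 12 rows; each row is the pose to reach, as a shift and turn from the pose measured when the call began, along the tool's axes at that moment; what a row does not reach only later rows make up. Full scale, the value 1, is 0.3 m for a shift and pi/2 rad for a turn. A row lasts 1/10 s, in which the tool goes at most 50 mm and 8.59 degrees, less where a joint would pass 70% of its speed; a pose out of reach is approached as far as the arm can. A call with a number of a shift or a turn outside -1 to 1 is refused whole. A call with a gripper value outside its range is refused whole. The fingers move at their own pace and stop on an object; "newtons" is the grip in N (left out, the last holds). Time passes only in rows, so rows that repeat a pose let the fingers close. It gives the time, the measured TCP pose, the force and the opening at its end, in the units of the state.
- manip.observe(): the state, without advancing time (a new reading comes with each control period).
- manip.camera(name): name is "side" or "top"; returns (picture, depth): 384x512x3 uint8, red, green, blue; 384x512 float32, m along the optical axis (not along the pixel's ray), 0 where there is no reading.
- manip.camera_model(name): a dict with "intrinsics" (3x3 intrinsics, pixels), "extrinsics" (4x4, takes a point from world to camera coordinates). Camera axes: x right, y up, looking along -z (the intrinsics and any distortion apply to the point x, -y, -z); pixel columns grow to the right and rows downward; lengths in m; the calibration is good to about 2 mm. A picture is of the moment at which its call begins. camera_model takes no time and is no camera call.
- manip.sign_off(): hands the job in, once; it reports no verdict.
The state is a dict: "t": time; "q": joint angles; "qvel": joint speeds; "joint_torque": joint torques, N m; "tool_pos": TCP position; "tool_rot": TCP orientation; "ft_force": force on the tool from outside, world axes, zero at the start; "torque": the same for the moment, N m; "grip_width": finger opening in m.
Only numpy, scipy, OpenCV 4.12 (cv2) and the standard library are available. Lean on these libraries where they do the work, as an engineer would, in place of code of your own. Each camera call takes 0.05 s, during which the arm holds its last target.

## Working session

There is one attempt and no reset: what is moved stays moved. The work goes in short steps, Python scripts to look and compute and a tool call to move; the robot and the scene stay as the last step left them, time stands still between calls to the robot, and variables do not carry over. Pictures are saved under pics/ and viewed, and the job is handed in when it is done.

Besides the shell and the picture viewer there is one more tool, called after "Request:" as a command line: name --argument value ..., lists and objects as JSON in quotes. move_arm: Moves the arm, as the interface text tells. Shift numbers are shares of 0.3 m and turn numbers shares of pi/2 rad, none past 1 either way. Its arguments: {"type":"object","properties":{"commands":{"type":"array","items":{"type":"array"}},"newtons":{"type":"number"}},"required":["commands"]}

```bash
mkdir -p pics; python3 - <<'E'
from cell import manip
import cv2,numpy as np
print(manip.observe())
for n in("side","top"):
    p,d=manip.camera(n); cv2.imwrite(f"pics/{n}0.png",p[...,::-1]); np.savez(f"{n}0.npz",p=p,d=d)
    print(n,manip.camera_model(n))
E
```

```text
{'t': 0.0, 'q': array([-1.37279773e+00,  4.87555984e-02,  9.75869702e-02,  1.62197425e+00,
       -2.49815668e-06,  1.44299214e+00]), 'qvel': array([-0.00059604, -0.00029965,  0.00120837, -0.00186556,  0.00251091,
        0.00047366]), 'joint_torque': array([ 4.96788580e-04, -3.38785422e+01,  3.20014286e+01,  2.03888188e-02,
       -2.92323477e-05, -2.25960690e-06]), 'tool_pos': array([ 0.16790862, -0.49682321,  0.24410913]), 'tool_rot': array([-1.57049972,  0.00232774, -1.24499319]), 'ft_force': array([-0.51163826,  0.11139709, -0.50478757]), 'torque': array([0.01967118, 0.00310656, 0.03147094]), 'grip_width': 0.08508842338244754}
side {'intrinsics': array([[383.96351316,   0.        , 250.92815282],
       [  0.        , 383.96351316, 191.89282114],
       [  0.        ,   0.        ,   1.        ]]), 'extrinsics': array([[ 0.94569348, -0.32463964,  0.01652093, -0.55880204],
       [ 0.18505966,  0.57948047,  0.79369724, -0.25466886],
       [-0.26723914, -0.74753695,  0.60808861, -0.62199221],
       [ 0.        ,  0.        ,  0.        ,  1.        ]])}
top {'intrinsics': array([[457.79751437,   0.        , 256.35007138],
       [  0.        , 457.79751437, 182.05078377],
       [  0.        ,   0.        ,   1.        ]]), 'extrinsics': array([[ 0.02400873, -0.99955818,  0.01752236,  0.04211496],
       [ 0.99671203,  0.02528979,  0.0769776 , -0.61294547],
       [-0.07738672,  0.01561661,  0.99687884, -1.16826305],
       [ 0.        ,  0.        ,  0.        ,  1.        ]])}
```

View pics/side0.png

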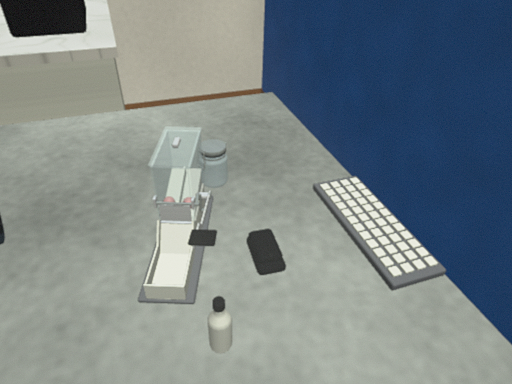

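View pics/top0.png

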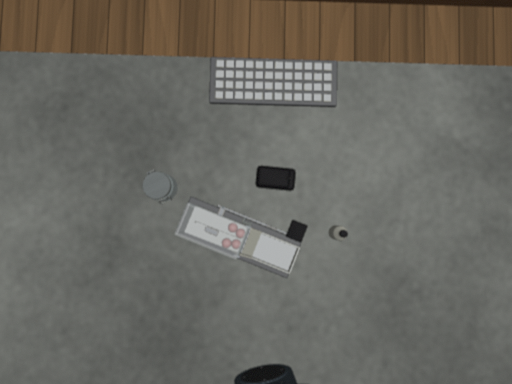

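The side view shows the dispenser, with its black pad near (202,238), the mouse at (266,250) and the bottle at (220,328). The top view shows the pad near (297,230), the mouse at (276,178), the bottle at (341,233) and the foot running from (190,215) to (290,260).

```bash
cat > h.py <<'E'
import numpy as np,cv2
from cell import manip
def pts(n,d,vv,uu):
    m=manip.camera_model(n);K=m["intrinsics"];E=m["extrinsics"]
    z=d[vv,uu]; x=(uu-K[0,2])/K[0,0]*z; y=(vv-K[1,2])/K[1,1]*z
    c=np.stack([x,-y,-z],-1)
    return (c-E[:3,3])@E[:3,:3]
def rayz(n,u,v,h):
    m=manip.camera_model(n);K=m["intrinsics"];E=m["extrinsics"]
    r=np.array([(u-K[0,2])/K[0,0],-(v-K[1,2])/K[1,1],-1])@E[:3,:3]
    o=-E[:3,:3].T@E[:3,3]
    return o+r*(h-o[2])/r[2]
E
python3 - <<'E'
from h import *
# pad
for n,box in(("top",(280,215,315,248)),("side",(180,222,225,252))):
    f=np.load(f"{n}0.npz");p,d=f["p"],f["d"]
    m=np.zeros(d.shape,np.uint8);x0,y0,x1,y1=box
    m[y0:y1,x0:x1]=(p[y0:y1,x0:x1].max(2)<45)
    k,l,s,c=cv2.connectedComponentsWithStats(m);i=1+np.argmax(s[1:,4]);
    print(n,s[i],c[i]); vv,uu=np.where(l==i)
    P=pts(n,d,vv,uu);print("pad med",np.median(P,0),"minmax",P.min(0),P.max(0)," ray140",rayz(n,*c[i],.140))
    cn=cv2.findContours((l==i).astype(np.uint8),0,2)[0][0];print(cv2.minAreaRect(cn))
# height map of dispenser region in top
f=np.load("top0.npz");p,d=f["p"],f["d"]
vv,uu=np.mgrid[185:285,165:310];P=pts("top",d,vv.ravel(),uu.ravel())
m=((P[:,2]>.006)&(P[:,2]<.3)).reshape(vv.shape).astype(np.uint8)
k,l,s,c=cv2.connectedComponentsWithStats(m)
for i in range(1,k):
    if s[i,4]>60:
        Q=P[(l==i).ravel()];print(s[i],Q.min(0),Q.max(0))
print("floor",np.median(P[(m==0).ravel()],0))
big=cv2.resize(p[185:290,165:310],None,fx=5,fy=5,interpolation=cv2.INTER_CUBIC);cv2.imwrite("pics/z.png",big[...,::-1])
f=np.load("side0.npz");p=f["p"]
cv2.imwrite("pics/zs.png",cv2.resize(p[115:310,130:290],None,fx=3,fy=3,interpolation=cv2.INTER_CUBIC)[...,::-1])
E
```

```text
top [286 221  21  20 259] [296.11583012 230.63706564]
pad med [ 0.49119177 -0.03614226  0.13991621] minmax [ 0.46993069 -0.05846551  0.13372706] [0.51951095 0.07584192 1.21106183]  ray140 [ 0.49143103 -0.03635827  0.14      ]
((296.14794921875, 230.64495849609375), (15.384617805480957, 16.923080444335938), 22.61986541748047)Traceback (most recent call last):
  File "<stdin>", line 7, in <module>
    return _wrapfunc(a, 'argmax', axis=axis, out=out, **kwds)
    return bound(*args, **kwds)
ValueError: attempt to get argmax of an empty sequence
```

```bash
python3 - <<'E'
from h import *
f=np.load("side0.npz");p,d=f["p"],f["d"]
print(p[238,195:212:4].tolist())
m=np.zeros(d.shape,np.uint8);m[222:252,180:225]=p[222:252,180:225].max(2)<60
k,l,s,c=cv2.connectedComponentsWithStats(m)
if k>1:
    i=1+np.argmax(s[1:,4]);vv,uu=np.where(l==i);print(s[i],c[i],np.median(pts("side",d,vv,uu),0),rayz("side",*c[i],.139))
f=np.load("top0.npz");p,d=f["p"],f["d"]
vv,uu=np.mgrid[185:285,165:310];P=pts("top",d,vv.ravel(),uu.ravel())
m=((P[:,2]>.006)&(P[:,2]<.3)).reshape(vv.shape).astype(np.uint8)
k,l,s,c=cv2.connectedComponentsWithStats(m)
for i in range(1,k):
    if s[i,4]>60:
        Q=P[(l==i).ravel()];print(s[i],Q.min(0),Q.max(0)); print(cv2.minAreaRect(Q[:,:2].astype(np.float32)))
# tray floor/white area
w=((P[:,2]>.01)&(P[:,2]<.025)).reshape(vv.shape);k,l,s,c=cv2.connectedComponentsWithStats(w.astype(np.uint8))
for i in range(1,k):
    if s[i,4]>60:
        Q=P[(l==i).ravel()];print("low",s[i]);print(cv2.minAreaRect(Q[:,:2].astype(np.float32)))
big=cv2.resize(p[185:290,165:310],None,fx=5,fy=5,interpolation=cv2.INTER_CUBIC);cv2.imwrite("pics/z.png",big[...,::-1])
f=np.load("side0.npz");p=f["p"]
cv2.imwrite("pics/zs.png",cv2.resize(p[115:310,130:290],None,fx=3,fy=3,interpolation=cv2.INTER_CUBIC)[...,::-1])
E
```

```text
[[64, 62, 61], [63, 66, 61], [60, 62, 59], [57, 58, 56], [64, 64, 61]]
[212 231   4  11  19] [213.68421053 235.10526316] [ 0.50939842 -0.03954698  0.14171438] [ 0.5090716  -0.03867143  0.139     ]
[  0   0  13  18 179] [0.55284002 0.26377761 0.00792314] [0.59872228 0.29229738 0.11021981]
((0.5756118297576904, 0.27453508973121643), (0.020114384591579437, 0.04975888878107071), 69.66670227050781)
[ 91   0  39   7 190] [ 0.59128635 -0.04237814  0.0075605 ] [0.60689087 0.05794094 0.04340789]
((0.5978794693946838, 0.00766826793551445), (0.015466584824025631, 0.10014460235834122), 1.6544725894927979)
[   9   12  134   81 5406] [ 0.36780185 -0.06156333  0.0060065 ] [0.5693363  0.23756443 0.22138403]
((0.4825139045715332, 0.09539506584405899), (0.31634601950645447, 0.14460106194019318), 71.354248046875)
low [91  0 39  7 93]
((0.5978794693946838, 0.00766826793551445), (0.015466584824025631, 0.10014460235834122), 1.6544725894927979)
low [29 14 25 15 82]
((0.546406626701355, 0.1871967911720276), (0.06759601086378098, 0.014699007384479046), 68.22950744628906)
low [ 88  38  48  24 166]
((0.47674116492271423, 0.0017510056495666504), (0.1312619149684906, 0.015056268312036991), 69.32928466796875)
low [  86   49   46   37 1000]
((0.43254178762435913, 0.009174399077892303), (0.10644382238388062, 0.0634555071592331), 69.46432495117188)
```

View pics/z.png

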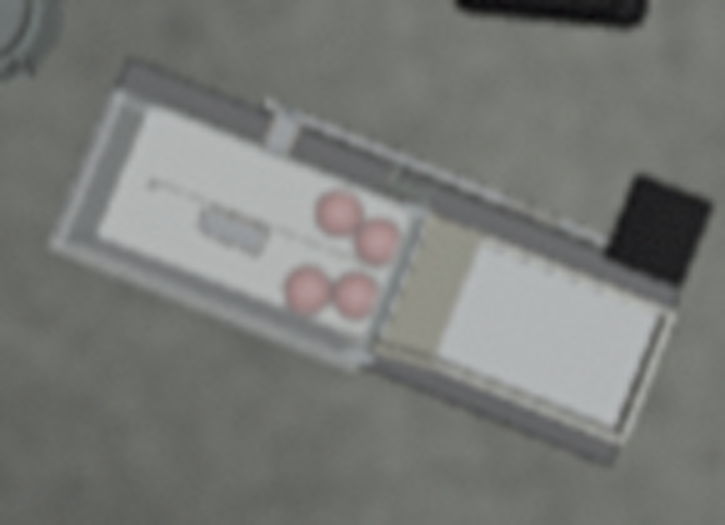

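View pics/zs.png

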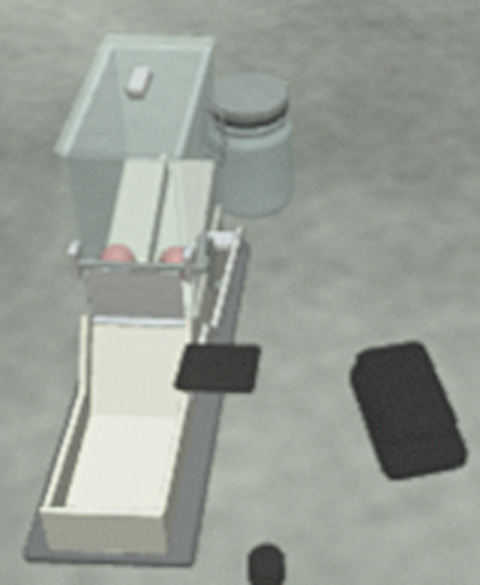

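The two views and the tray fit agree: the pad is at about (0.491, -0.036, 0.140), and the dispenser's +x points along 69.4° yaw. I'll shut the fingers, travel high and turn the jaws to line up with the pad.

Request:
move_arm --commands '[[[-0.09,0,0.125],0.07,1],[[-0.18,0,0.25],0.145,1],[[-0.275,0,0.375],0.22,1],[[-0.365,0,0.5],0.29,1],[[-0.455,0,0.625],0.365,1],[[-0.55,0,0.75],0.437,1],[[-0.55,0,0.75],0.437,1],[[-0.55,0,0.75],0.437,1]]' --newtons 20

```text
t: 0.9
tool_pos: [0.3286, -0.2676, 0.2443]
tool_rot: [-1.573, 0.001, -1.927]
ft_force: [0.6, -0.3, -0.7]
grip_width: 0.0
```

```bash
cat >> h.py <<'E'
from scipy.spatial.transform import Rotation as R
def rel(tgt,yaw=None):
    s=manip.observe();r=R.from_euler("xyz",s["tool_rot"]).as_matrix()
    print("t",round(s["t"],2),"pos",s["tool_pos"].round(4),"F",s["ft_force"].round(2),"w",round(s["grip_width"],4),"xaxis",r[:,0].round(3),"yaxis",r[:,1].round(3))
    print("units",((np.array(tgt)-s["tool_pos"])@r/.3).round(4))
E
python3 -c "
from h import *
rel([.4897,-.041,.200])"
```

```text
t 0.9 pos [ 0.3286 -0.2676  0.2443] F [ 0.6  -0.31 -0.66] w 0.0 xaxis [-0.349 -0.937 -0.001] yaxis [-0.001  0.002 -1.   ]
units [-0.8951  0.1486  0.2398]
```

Request:
move_arm --commands '[[[-0.15,0,0.04],0,1],[[-0.3,0,0.08],0,1],[[-0.45,0,0.12],0,1],[[-0.6,0,0.16],0,1],[[-0.75,0,0.2],0,1],[[-0.895,0,0.24],0,1],[[-0.895,0.07,0.24],0,1],[[-0.895,0.149,0.24],0,1],[[-0.895,0.149,0.24],0,1]]'

```text
t: 1.8
tool_pos: [0.4769, -0.0751, 0.1956]
tool_rot: [-1.581, 0.03, -1.883]
ft_force: [0.7, 0.4, -0.0]
grip_width: -0.0001
```

```bash
python3 -c "
from h import *
for n,(a,b,c,e) in dict(side=(100,320,130,300),top=(170,290,165,360)).items():
    p,d=manip.camera(n);cv2.imwrite(f'pics/{n}1.png',cv2.resize(p[a:b,c:e],None,fx=2.7,fy=2.7)[...,::-1])
rel([.4897,-.041,.160])"
```

```text
t 1.9 pos [ 0.4785 -0.0754  0.1994] F [-0.33 -0.11  0.31] w -0.0001 xaxis [-0.307 -0.951 -0.03 ] yaxis [ 0.005  0.03  -1.   ]
units [-0.1165  0.1347  0.0009]
```

View pics/side1.png

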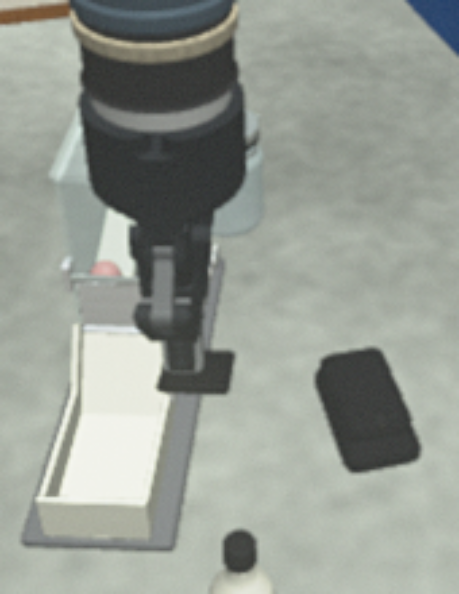

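View pics/top1.png

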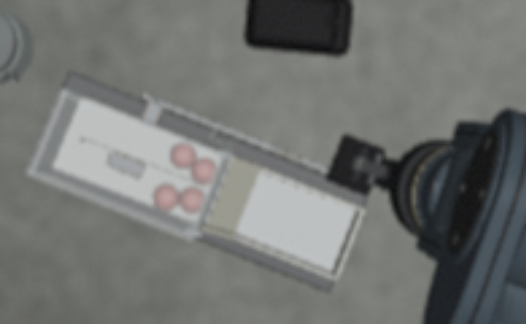

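The pictures show the closed fingertips above the pad's near edge, at about (180,365) in the side crop. The tool is still about 37 mm short of the goal, so I'll check the joints before going on.

```bash
python3 -c "
from h import *
s=manip.observe();print(s['q'].round(3),s['qvel'].round(3),s['joint_torque'].round(2))"
```

```text
[-0.314 -0.062 -0.102  1.535  0.03   3.14 ] [ 0.007 -0.02   0.037  0.001  0.001  0.007] [ 9.000e-02 -2.880e+01  3.112e+01  4.000e-02  1.000e-01 -1.000e-02]
```

Joint 6 has reached its range end at 3.14, so that jaw alignment can't be had here. I'll turn a quarter the other way, jaws across the pad, which puts joint 6 near 1.85. The same call finishes the shift.

Request:
move_arm --commands '[[[0,0,0],-0.09,1],[[-0.02,0,0],-0.18,1],[[-0.04,0,0],-0.27,1],[[-0.06,0,0],-0.36,1],[[-0.08,0,0],-0.45,1],[[-0.1,0,0],-0.54,1],[[-0.12,0.01,0],-0.63,1],[[-0.12,0.018,0],-0.72,1],[[-0.12,0.018,0],-0.81,1],[[-0.12,0.018,0],-0.9,1],[[-0.12,0.018,0],-0.97,1],[[-0.12,0.018,0],-0.97,1]]'

```text
t: 3.1
tool_pos: [0.4904, -0.042, 0.1969]
tool_rot: [-1.541, 0.003, -0.36]
ft_force: [0.3, -0.1, -0.5]
grip_width: 0.0002
```

```bash
python3 -c "
from h import *
for n,(a,b,c,e) in dict(side=(100,320,130,300),top=(170,290,165,360)).items():
    p,d=manip.camera(n);cv2.imwrite(f'pics/{n}2.png',cv2.resize(p[a:b,c:e],None,fx=2.7,fy=2.7)[...,::-1])
rel([.4897,-.041,.160]);print(manip.observe()['q'].round(3))"
```

```text
t 3.2 pos [ 0.4902 -0.0418  0.1964] F [-0.47 -0.12 -0.25] w -0.0002 xaxis [ 0.935 -0.354 -0.004] yaxis [ 0.007  0.029 -1.   ]
units [-0.002   0.1213 -0.0018]
[-0.24  -0.047 -0.094  1.524  0.03   1.693]
```

View pics/side2.png

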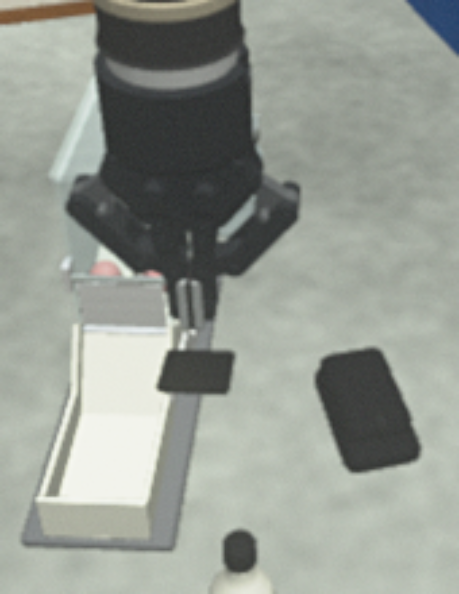

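View pics/top2.png

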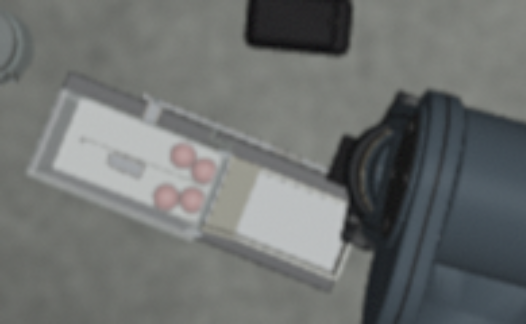

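Request:
move_arm --commands '[[[-0.002,0.04,0],0,1],[[-0.002,0.08,0],0,1],[[-0.002,0.12,0],0,1],[[-0.002,0.12,0],0,1]]'

```text
t: 3.6
tool_pos: [0.4879, -0.04, 0.157]
tool_rot: [-1.542, 0.009, -0.362]
ft_force: [-0.8, -0.4, -0.7]
grip_width: -0.0002
```

```bash
python3 -c "
from h import *
n='side';a,b,c,e=180,260,150,260
p,d=manip.camera(n);cv2.imwrite(f'pics/{n}3.png',cv2.resize(p[a:b,c:e],None,fx=6,fy=6)[...,::-1])
rel([.4897,-.041,.090])
m=manip.camera_model('side');q=m['extrinsics']@[*(manip.observe()['tool_pos']-[0,0,.014]),1];q=m['intrinsics']@[q[0],-q[1],-q[2]];print('tip px crop',(q[:2]/q[2]-[150,180])*6)"
```

```text
t 3.65 pos [ 0.4885 -0.0401  0.1582] F [-0.59 -0.59  0.32] w 0.0002 xaxis [ 0.935 -0.354 -0.008] yaxis [ 0.003  0.03  -1.   ]
units [ 0.0065  0.2272 -0.008 ]
tip px crop [310.10408313 336.42464263]
```

View pics/side3.png

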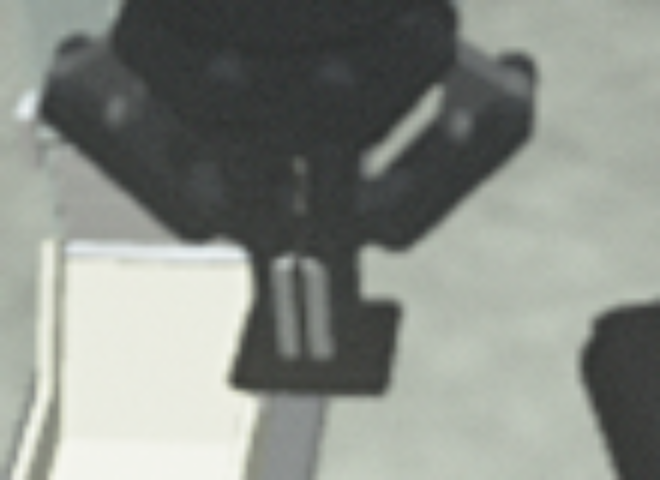

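The fingertips at (300,355) sit over the middle of the pad, matching the projected tip. Pressing now.

Request:
move_arm --commands '[[[0.003,0.02,0],0,1],[[0.003,0.04,-0.001],0,1],[[0.003,0.06,-0.002],0,1],[[0.003,0.08,-0.003],0,1],[[0.003,0.1,-0.004],0,1],[[0.003,0.12,-0.005],0,1],[[0.003,0.14,-0.006],0,1],[[0.003,0.16,-0.007],0,1],[[0.003,0.18,-0.008],0,1],[[0.003,0.2,-0.008],0,1],[[0.003,0.21,-0.008],0,1],[[0.003,0.21,-0.008],0,1]]'

```text
t: 4.85
tool_pos: [0.4888, -0.0415, 0.0948]
tool_rot: [-1.543, 0.007, -0.363]
ft_force: [-1.3, -5.5, 5.7]
grip_width: -0.0
```

```bash
python3 -c "
from h import *
for n,(a,b,c,e) in dict(side=(100,320,130,300),top=(170,290,165,360)).items():
    p,d=manip.camera(n);cv2.imwrite(f'pics/{n}4.png',cv2.resize(p[a:b,c:e],None,fx=2.7,fy=2.7)[...,::-1])
rel([.4897,-.041,.090])"
```

```text
t 4.95 pos [ 0.4888 -0.0414  0.0951] F [-0.85 -4.93  4.7 ] w -0.0005 xaxis [ 0.935 -0.355 -0.007] yaxis [ 0.003  0.029 -1.   ]
units [0.0025 0.0172 0.002 ]
```

View pics/side4.png

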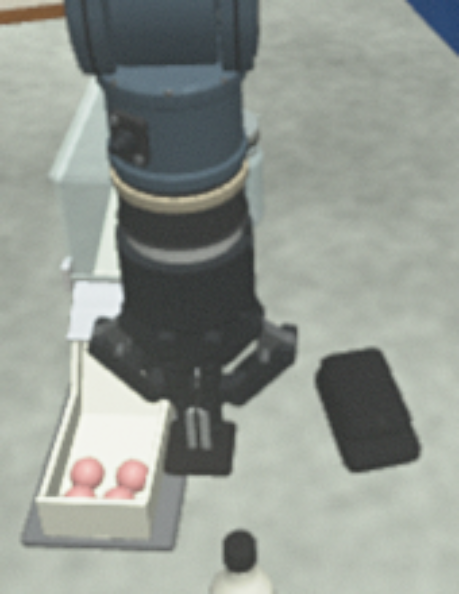

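View pics/top4.png

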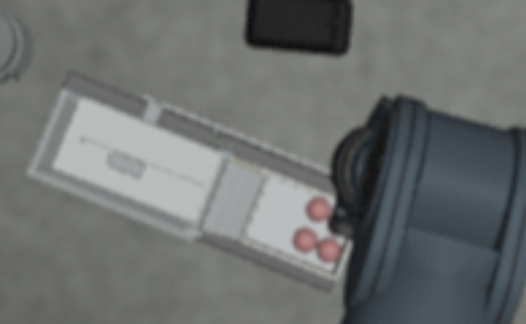

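The lid is wide open, the hopper is empty and all four gumballs are in the tray, around (88,470) and (130,475) in the side crop. The upward force is about 5 N. I'll hold for 0.5 s, then ease up at about 24 mm/s.

Request:
move_arm --commands '[[[0,0,0],0,1],[[0,0,0],0,1],[[0,0,0],0,1],[[0,0,0],0,1],[[0,0,0],0,1],[[0,-0.004,0],0,1],[[0,-0.012,0],0,1],[[0,-0.02,0],0,1],[[0,-0.028,0.001],0,1],[[0,-0.036,0.001],0,1],[[0,-0.044,0.001],0,1],[[0,-0.052,0.002],0,1]]'

```text
t: 6.15
tool_pos: [0.489, -0.0408, 0.1109]
tool_rot: [-1.542, 0.007, -0.363]
ft_force: [-0.2, -0.9, 4.2]
grip_width: 0.0001
```

```bash
python3 -c "
from h import *
n='side';a,b,c,e=100,320,130,300
p,d=manip.camera(n);cv2.imwrite(f'pics/{n}5.png',cv2.resize(p[a:b,c:e],None,fx=2.7,fy=2.7)[...,::-1])
rel([.4897,-.041,.160])"
```

```text
t 6.2 pos [ 0.4891 -0.0408  0.1113] F [-0.61 -1.69  4.51] w -0.0002 xaxis [ 0.935 -0.355 -0.007] yaxis [ 0.004  0.03  -1.   ]
units [ 0.0011 -0.1623  0.0049]
```

View pics/side5.png

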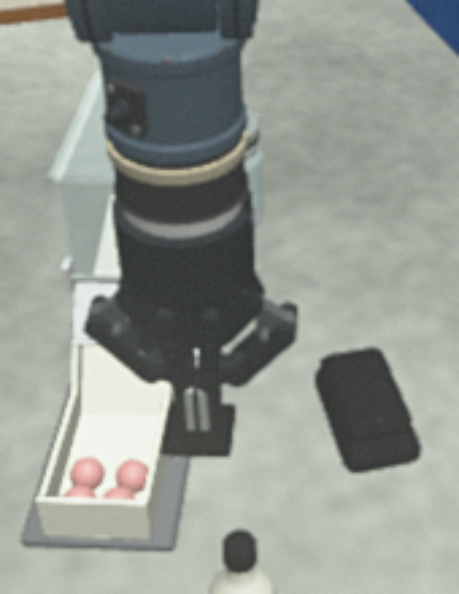

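The lid is coming down with the lever, the fingers are still at the middle of the pad, and the gumballs are lying still. I'll carry on easing up.

Request:
move_arm --commands '[[[0,-0.007,0],0,1],[[0,-0.014,0],0,1],[[0,-0.021,0],0,1],[[0,-0.028,0.001],0,1],[[0,-0.035,0.001],0,1],[[0,-0.042,0.001],0,1],[[0,-0.049,0.002],0,1],[[0,-0.056,0.002],0,1],[[0,-0.063,0.002],0,1],[[0,-0.07,0.002],0,1],[[0,-0.077,0.003],0,1],[[0,-0.084,0.003],0,1]]'

```text
t: 7.4
tool_pos: [0.4891, -0.0407, 0.1365]
tool_rot: [-1.542, 0.007, -0.362]
ft_force: [0.8, 1.5, 1.6]
grip_width: 0.0001
```

Request:
move_arm --commands '[[[0,-0.006,0],0,1],[[0,-0.012,0],0,1],[[0,-0.018,0],0,1],[[0,-0.024,0.001],0,1],[[0,-0.03,0.001],0,1],[[0,-0.036,0.001],0,1],[[0,-0.042,0.002],0,1],[[0,-0.048,0.002],0,1],[[0,-0.054,0.002],0,1],[[0,-0.06,0.002],0,1],[[0,-0.066,0.003],0,1],[[0,-0.072,0.003],0,1]]'

```text
t: 8.6
tool_pos: [0.489, -0.0409, 0.1579]
tool_rot: [-1.543, 0.008, -0.363]
ft_force: [-1.4, 0.6, 0.7]
grip_width: 0.0002
```

```bash
python3 -c "
from h import *
n='side';a,b,c,e=100,320,130,300
p,d=manip.camera(n);cv2.imwrite(f'pics/{n}6.png',cv2.resize(p[a:b,c:e],None,fx=2.7,fy=2.7)[...,::-1])
rel([.4897,-.041,.260])"
```

```text
t 8.65 pos [ 0.4891 -0.0409  0.1582] F [-0.16  0.62  0.01] w -0.0008 xaxis [ 0.935 -0.355 -0.008] yaxis [ 0.003  0.029 -1.   ]
units [-0.0007 -0.3392  0.0099]
```

View pics/side6.png

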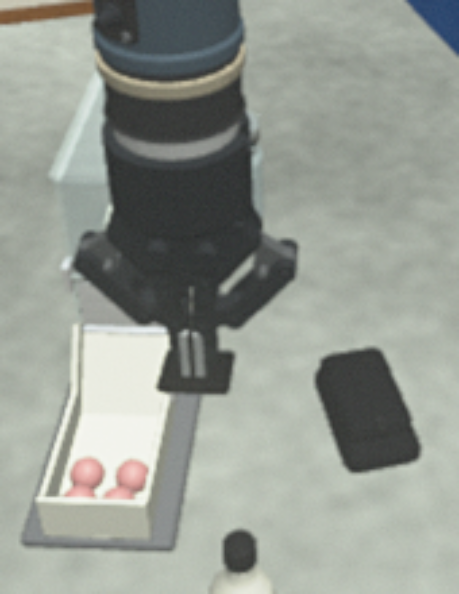

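The lid is shut, the lever is up, the force is zero and the gumballs are in the tray. I'll retreat straight up, then back.

Request:
move_arm --commands '[[[0,-0.01,0],0,1],[[0,-0.03,0],0,1],[[0,-0.07,0],0,1],[[0,-0.15,0],0,1],[[0,-0.25,0],0,1],[[0,-0.34,0],0,1],[[0,-0.34,-0.12],0,1],[[0,-0.34,-0.24],0,1],[[0,-0.34,-0.36],0,1],[[0,-0.34,-0.48],0,1],[[0,-0.34,-0.48],0,1],[[0,-0.34,-0.48],0,1]]'

```text
t: 9.85
tool_pos: [0.4377, -0.179, 0.257]
tool_rot: [-1.543, 0.007, -0.365]
ft_force: [0.4, 0.8, -0.3]
grip_width: -0.0006
```

```bash
python3 -c "
from h import *
for n,(a,b,c,e) in dict(side=(100,380,130,320),top=(130,310,125,380)).items():
    p,d=manip.camera(n);cv2.imwrite(f'pics/{n}7.png',cv2.resize(p[a:b,c:e],None,fx=2.1,fy=2.1)[...,::-1])
rel([.4897,-.041,.260])"
```

```text
t 9.95 pos [ 0.4381 -0.1779  0.2568] F [ 0.3   0.27 -0.3 ] w -0.0002 xaxis [ 0.935 -0.354 -0.007] yaxis [ 0.004  0.029 -1.   ]
units [-0.0009  0.0032  0.4878]
```

View pics/side7.png

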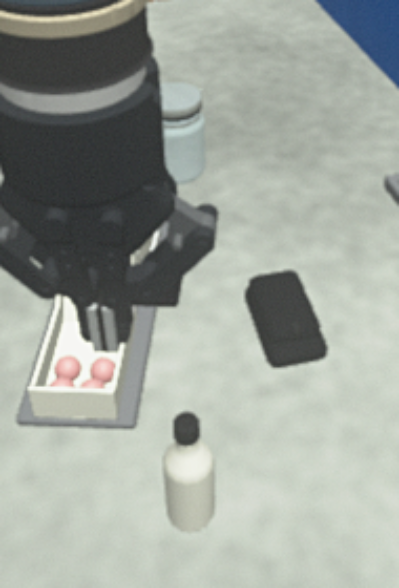

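View pics/top7.png

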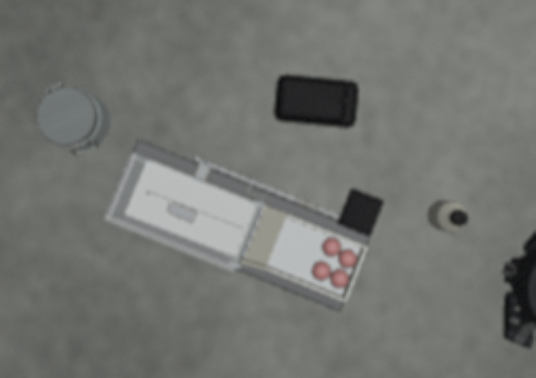

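The top view shows four gumballs in the tray near (335,262), the lid shut, the pad back up at (360,212), the bystanders in place and the arm clear. One last numeric check of the pad and bystanders, then I hand in.

```bash
python3 -c "
from h import *
p,d=manip.camera('top');f=np.load('top0.npz')
def c(p,d,b,t):
    m=np.zeros(d.shape,np.uint8);x0,y0,x1,y1=b;m[y0:y1,x0:x1]=p[y0:y1,x0:x1].max(2)<t
    k,l,s,cc=cv2.connectedComponentsWithStats(m);i=1+np.argmax(s[1:,4]);vv,uu=np.where(l==i);return np.median(pts('top',d,vv,uu),0).round(4)
for n,b,t in(('pad',(280,215,312,248),45),('mouse',(250,160,300,195),45),('cap',(332,222,352,244),50)): print(n,c(f['p'],f['d'],b,t),c(p,d,b,t))
j=np.abs(p[165:208,138:180].astype(int)-f['p'][165:208,138:180]).mean();print('jar diff',j)
print(manip.observe()['qvel'].round(3))"
```

```text
pad [ 0.4912 -0.0361  0.1399] [ 0.491  -0.0361  0.14  ]
mouse [0.6232 0.0094 0.0349] [0.6231 0.0095 0.0347]
cap [ 0.4866 -0.1511  0.1151] [ 0.4876 -0.1512  0.1144]
jar diff 4.166666666666667
[ 0.009  0.    -0.004 -0.001 -0.004 -0.001]
```

```bash
python3 -c "
from cell import manip
print(manip.sign_off())"
```

```text
the job is handed in; nothing more can be done
None
```

I pressed the lever pad with the closed fingertips until the lid opened wide and all four gumballs had rolled into the tray. I held it about half a second more, then let the lever up at roughly 20–25 mm/s, retreated and handed in at about 10 s.

**Last checks:**
- **Gumballs:** all four are in the tray and the hopper is empty.
- **Lid and lever:** the lid looks shut, and the pad is back at 140 mm, its starting height. I could not read the lid's closing speed directly; the slow release should have kept it well under the limit.
- **Mouse and bottle:** both are within 1 mm of where they started.
- **Jar:** I only compared it before and after in the picture, where it looks unmoved.
- **Force:** the highest reading I saw while pressing was about 6 N upward and 5.5 N sideways. The sideways part came from the pad's arc rubbing on the fingers and dropped during the release.

**What went wrong:** my first choice of wrist turn drove joint 6 to the end of its range (3.14) before any contact. I turned the jaws a quarter the other way instead, which left the tool tilted about 1.7° with no visible effect.

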